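# Wedge a specimen tight in the inclined holder

### The arm

A 7-joint arm with a two-finger parallel gripper is mounted at the origin on the work surface. World frame = base frame: x ahead of the robot, y to its left, z up, the work surface at z = 0. Lengths are in m, angles in rad, forces in N, time in s.
With the tool pointing down it reaches from about 0.4 to 0.9 m from the base axis. Payload 5.5 kg.
Tool frame: the origin (TCP) lies between the finger pads; the fingertips stand 19 mm ahead of it and the grasp point (between the pads) is the TCP; z points along the fingers, y is the line along which they close (so a half turn about z gives the same grasp; the last joint's range is limited). The gripper opens to 85 mm and grips with 20 to 120 N. Pads are 22 mm wide; open, the fingers measure 114 mm over their backs; the gripper's body (76 mm by 85 mm) begins 54 mm behind the grasp point. The pads swing forward as they close: fully open they stand 13 mm farther back than shut.
Start: joints at [1.438, 0.501, -0.427, 1.55, 0.221, 1.138, -0.21], TCP at [0.251, -0.6, 0.25] pointing down, gripper open.
Joint ranges: [-2.88, 2.88], [-0.31, 2.03], [-1.54, 1.56], [0.2, 2.42], [-1.41, 4.55], [0.19, 2.02], [-2.57, 2.57]. Speed limits (rad/s): [2.57, 2.57, 3.14, 3.14, 3.14, 3.14, 3.14].

### API

Orientations are given as a unit quaternion [w, x, y, z].
In Python, from plant import manip, vision, finish_job gives the robot as it stands.
- The arm moves only by the tool carry_out, never from a script. Its argument "motion" is a list that holds one entry, the list of rows, each a list of 5 numbers: the opening in per cent of the stroke, from 0 (shut) to 100 (fully open), then the shift along the tool's x, y, z in cm, then the turn about the tool's z in rad. A call has 1 to 20 rows; each row shifts and turns the commanded pose from where the row before left it, along the tool's axes as they then stand; what a row does not reach is not made up. A row lasts 1/10 s, in which the tool goes at most 50 mm and 8.59 degrees, less where a joint would pass 70% of its speed; a pose out of reach is approached as far as the arm can. A call with a gripper value outside its range is refused whole. The fingers move at their own pace and stop on an object; the grip force is fixed at half the most. Time passes only in rows, so rows that do not move let the fingers close. It gives the time, the measured TCP pose, the force, the opening and the grip force at its end, in the units of the state.
- manip.get_obs(): the state, without advancing time (a new reading comes with each control period).
- vision.read_camera(name): name is "scene" or "top" or "wrist"; returns the picture (480x640x3 uint8, red, green, blue); there is no depth.
- vision.camera_model(name): a dict with "mtx" (3x3 intrinsics, pixels), "k1" (the pictures are not rectified: a ray, as slopes to the right and down, at radius r is drawn at 1 + k1 r^2 times it, then the intrinsics apply), "R" (3x3) and "t" (3): a world point X has camera coordinates R X + t. Camera axes: x right, y down, z forward; pixel columns grow to the right and rows downward; lengths in m; the calibration is good to about 2 mm. A picture is of the moment at which its call begins: read the wrist's pose just before it. camera_model takes no time and is no camera call; for the wrist camera it gives the pose at the moment of the call.
- finish_job(): hands the job in; it is judged then, once.
The state is a dict: "t": time; "joint_pos": joint angles; "joint_velocities": joint speeds; "joint_torque": joint torques, N m; "tcp_pos": TCP position; "ee_rot": TCP orientation; "wrist_force": force on the tool from outside, world axes, zero at the start; "wrist_torque": the same for the moment, N m; "opening": finger opening in m; "grip_force": force on a finger pad.
Only numpy, scipy, OpenCV 4.12 (cv2) and the standard library are available. Lean on these libraries where they do the work, as an engineer would, in place of code of your own. Each camera call takes 0.05 s, during which the arm holds its last target. There are 200 camera calls.

### The job

The white ceramic specimen stands loose in the inclined holder. Take the black wedge from its stand, start it thin end first in the slot beside the specimen, without forcing it yet, and let go of it there; then tap or press its head down along the slot, with about 20 N, until it goes no further and stays locked tight against the specimen. Do not overdrive it (the ceramic must not be squeezed with more than 120 N), do not knock the specimen out of its seat, and leave the jar, steel bar and crucible where they are.

Things in the scene. Friction and masses are not known exactly. Their poses are not given: they have to be found in the camera images.
- wedge: Loose black plastic wedge, 120 mm long, 0.13 kg, slippery on its taper. Origin: centre of the thin end; +z runs along it to the head. 40 mm wide in x throughout. In y it is 10 mm thick at the thin end, both faces widening evenly (1 in 6 in all) to 24 mm at z = 85 mm. Same after half a turn about z. Starts upright in the stand, thin end down.
- wedge_head (a point): Centre of the flat top of the wedge's head, 120 mm from the thin end: where to tap. The head, z = 85 to 120 mm of the wedge, has parallel sides: 34 mm in the wedge's y, 40 mm in its x; grip it there. Resting in the slot, the wedge leans on the bed behind it.
- stand: Grey plastic block fixed to the bench, 80 (x) x 64 (y) x 40 mm tall, origin under its centre. A socket 44 (x) by 18 mm (y), 32 mm deep, in its top holds the wedge loosely, wedge x along stand x.
- fixture: Steel base plate of the holder, 150 (x) x 160 (y) x 20 mm, fixed to the bench, origin under its centre. It carries the inclined holder. The wedge, lowered freely, first touches both sides of the slot with its thin end 30 to 50 mm below the mouth; tapping takes it 8 to 45 mm further.
- holder: Inclined aluminium holder, fixed. Origin: centre of the slot's mouth, 135 mm above the bench. +z points along and out of the slot, 30 degrees from vertical, leaning to the robot's side; y is horizontal, the clamping direction; x points across the slot, away from the robot and up. It spans y = -104 to +47 mm, up to z = +3 mm, but behind the slot the bed goes on up to z = +42 mm.
- slot (a point): Point on the slot's middle line, 45 mm below the mouth. Holder frame: the slot is bounded by a bed at x = -23 mm (wedge and specimen lean on it) and a lip at x = +23 mm (over its +y half only, 8 to 48 mm deep); by a fixed wall on +y, at y = 10.5 mm at the mouth and sloping in by 1 in 6 to y = -4.5 mm at 90 mm depth; and by the specimen on -y.
- part: White ceramic specimen bar, 40 (x) x 30 (y) x 100 mm (z), 0.28 kg, loose. Origin: centre of its lower end; axes parallel to the holder's. It stands on a ledge at holder z = -100 mm, leaning on the bed, top level with the mouth. It has 2 to 6 mm of play to a stop on its -y side; the wedge must push it over, against a few N of friction, before it locks.
- part_top (a point): Centre of the specimen's upper end. The stop beyond the specimen is set anew every time and not measured, so the wedge locks with its thin end anywhere from 50 to 80 mm below the mouth, leaning up to 6 degrees off the slot's line in y. After letting go, the clamping force stays at about 1 to 2.5 times the force pressed on the head.
- jar: Bystander: glass jar, 52 mm across, 85 mm tall, origin under its centre.
- bar: Bystander: steel bar lying on the bench, 100 x 25 x 18 mm, origin under its centre.
- crucible: Bystander: white ceramic cup, 60 mm across, 50 mm tall, origin under its centre.

How it is judged:
By the outcome, as a careful person would: the job done as asked, in the order asked, and still so for the second after the job is handed in, with the robot touching nothing.
It also fails if it takes over 51 s, if anything falls off the work surface, if the arm or the gripper's body presses on something with over 40 N, if the wrist force passes 120 N, or if a joint passes its speed limit or range.

## Working session

There is one attempt and no reset: what is moved stays moved. The work goes in short steps, Python scripts to look and compute and a tool call to move; the robot and the scene stay as the last step left them, time stands still between calls to the robot, and variables do not carry over. Pictures are saved under pics/ and viewed, at most 10 in all, crops included, and the job is handed in when it is done.

Besides the shell and the picture viewer there is one more tool, called after "Call:" as name(argument=value, ...), one argument or row to a line, values as JSON. carry_out: Moves the arm, as the interface text tells. Its arguments: {"type":"object","properties":{"motion":{"type":"array","items":{"type":"array","items":{"type":"array","items":{"type":"number"}}}}},"required":["motion"]}

```bash
mkdir -p pics; ls; python3 - <<'E'
from plant import manip, vision
import cv2
o=manip.get_obs();print({k:o[k] for k in('t','tcp_pos','ee_rot','wrist_force','opening')})
for n in('scene','top'):
    im=vision.read_camera(n);cv2.imwrite(f'pics/{n}0.png',im[:,:,::-1])
    m=vision.camera_model(n);print(n,m)
E
```

```text
pics
{'t': 0.0, 'tcp_pos': array([ 0.25026937, -0.59916029,  0.24924445]), 'ee_rot': array([-9.79478916e-04,  9.80482422e-01,  1.96604251e-01, -1.67652878e-04]), 'wrist_force': array([ 0.30884796, -0.52269924, -0.49350187]), 'opening': 0.08528395332274068}
scene {'mtx': array([[470.09583899,   0.        , 317.31066945],
       [  0.        , 470.09583899, 240.74784119],
       [  0.        ,   0.        ,   1.        ]]), 'k1': -0.02798174182062872, 'R': array([[ 0.61388707,  0.7892822 ,  0.01327689],
       [ 0.60145238, -0.45677135, -0.6554502 ],
       [-0.51127068,  0.41035782, -0.75512168]]), 't': array([-0.37211973, -0.30129261,  1.67408753])}
top {'mtx': array([[554.75632789,   0.        , 324.84955701],
       [  0.        , 554.75632789, 240.72400084],
       [  0.        ,   0.        ,   1.        ]]), 'k1': -0.14980658282787926, 'R': array([[ 0.0194192 , -0.99977943, -0.00799927],
       [-0.99210681, -0.0182776 , -0.12405648],
       [ 0.12388291,  0.0103452 , -0.99224291]]), 't': array([0.00367669, 0.62150806, 1.27861241])}
```

View pics/scene0.png

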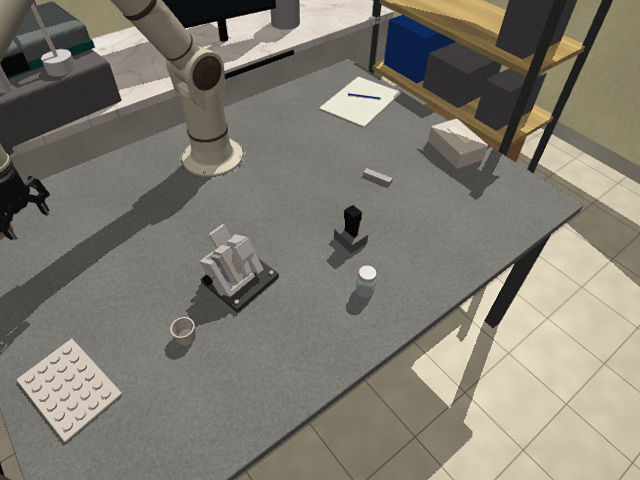

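View pics/top0.png

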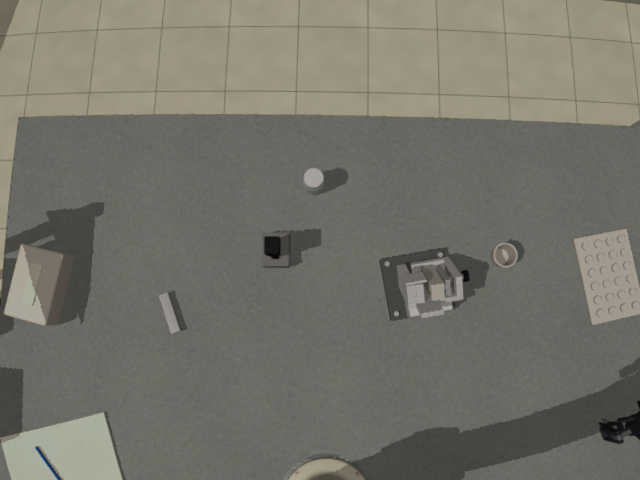

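The scene view shows the wedge in its stand near (352,220), the holder near (235,265), the jar at (367,280), and the bar and crucible clear of both. The top view shows the wedge head at (272,244) and the holder at (425,285), yawed by roughly 5°. I'll zoom in on both.

```bash
cat > h.py <<'E'
import numpy as np, cv2
from scipy.spatial.transform import Rotation as Ro
from plant import manip, vision
def ray(m,uv):
    a=(np.array([*uv,1.0])); p=np.linalg.solve(m['mtx'],a)[:2]; q=p.copy()
    for _ in range(20): q=p/(1+m['k1']*(q@q))
    return -m['R'].T@m['t'], m['R'].T@np.array([*q,1])
def onz(m,uv,z):
    c,d=ray(m,uv); return c+d*(z-c[2])/d[2]
def onplane(m,uv,p,n):
    c,d=ray(m,uv); return c+d*((p-c)@n)/(d@n)
def tri(ms,uvs):
    A=np.zeros((3,3));b=np.zeros(3)
    for m,uv in zip(ms,uvs):
        c,d=ray(m,uv);d=d/np.linalg.norm(d);P=np.eye(3)-np.outer(d,d);A+=P;b+=P@c
    return np.linalg.solve(A,b)
def proj(m,X):
    x=m['R']@X+m['t'];q=x[:2]/x[2];q=q*(1+m['k1']*(q@q));return m['mtx'][:2,:2]@q+m['mtx'][:2,2]
def pose(o): return np.array(o['tcp_pos']),Ro.from_quat(o['ee_rot'],scalar_first=True)
E
python3 - <<'E'
from h import *
t=cv2.imread('pics/top0.png')
c=cv2.resize(t[225:335,370:530],None,fx=5,fy=5,interpolation=cv2.INTER_CUBIC);cv2.imwrite('pics/topc.png',c)
m=vision.camera_model('top')
sub=t[200:300,240:340].max(axis=2)
mk=(sub<22).astype(np.uint8)
n,l,s,ce=cv2.connectedComponentsWithStats(mk)
for i in range(1,n):
    if s[i,4]>20: print('dark',s[i]+[240,200,0,0,0],ce[i]+[240,200])
for uv in [(272,244)]: print('head',onz(m,uv,.128))
for z,n,uv in((.04,'stand',(276,250)),(.02,'plate',(420,285))):print(n,onz(m,uv,z))
E
```

```text
dark [266 239  14  19  73] [275.1369863 251.2739726]
head [0.60071003 0.13143549 0.128     ]
stand [0.59686413 0.13084057 0.04      ]
plate [ 0.52104172 -0.21423885  0.02      ]
```

View pics/topc.png

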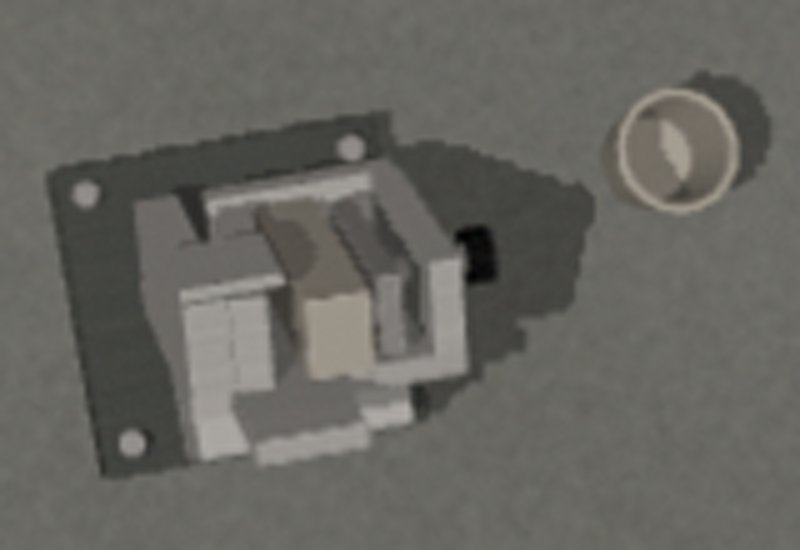

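The crop shows the plate corners at (48,175), (385,112) and (103,477). The specimen top is centred at (338,335), with the slot just to its left around (290,330) and the wall block at (230,350).

```bash
python3 - <<'E'
from h import *
m=vision.camera_model('top')
f=lambda u,v:(370+u/5,225+v/5)
P=[onz(m,f(*p),.02) for p in((48,175),(385,112),(103,477))]
print(P, [np.linalg.norm(P[0]-P[i]) for i in(1,2)])
d=P[0]-P[1];print('yaw y',np.degrees(np.arctan2(-d[0],d[1])));d=P[0]-P[2];print('yaw x',np.degrees(np.arctan2(d[1],d[0])),'ctr',(P[1]+P[2])/2)
print('parttop',onz(m,f(338,335),.135))
w=vision.camera_model('wrist');o=manip.get_obs();p,R=pose(o)
c=-w['R'].T@w['t'];print('cam in tool',R.inv().apply(c-p),'axes in tool',R.inv().as_matrix()@w['R'].T, w['mtx'][0,0],w['mtx'][:2,2])
print(R.as_matrix())
for X in([.50,-.22,.135],[.6,.131,.12]):
  print(R.inv().apply(np.array(X)-p))
E
```

```text
[array([ 0.57946656, -0.11666939,  0.02      ]), array([ 0.61283692, -0.28007218,  0.02      ]), array([ 0.43578221, -0.14428506,  0.02      ])] [np.float64(0.1667754588009055), np.float64(0.14631409926473973)]
yaw y 11.542315471086026
yaw x 10.879402910490246 ctr [ 0.52430957 -0.21217862  0.02      ]
parttop [ 0.50083538 -0.23436089  0.135     ]
cam in tool [ 0.06792646  0.0001895  -0.12404773] axes in tool [[-5.61349658e-04 -9.62798694e-01 -2.70219096e-01]
 [ 9.99999842e-01 -5.49006449e-04 -1.21260408e-04]
 [-3.16026641e-05 -2.70219121e-01  9.62798850e-01]] 393.77276898537866 [318.3118312  243.46708372]
[[ 9.22700593e-01  3.85516845e-01 -6.15694031e-04]
 [ 3.85517328e-01 -9.22699059e-01  1.68428645e-03]
 [ 8.12204963e-05 -1.79145283e-03 -9.99998392e-01]]
[ 0.37656162 -0.253436    0.1148344 ]
[ 0.60414704 -0.53872481  0.130364  ]
```

Call:
carry_out(
  motion=[
    [[100, 2.3, -2.1, -0.6, 0], [100, 2.3, -2.1, -0.6, 0], [100, 2.3, -2.1, -0.6, 0], [100, 2.3, -2.1, -0.6, 0], [100, 2.3, -2.1, -0.6, 0], [100, 2.3, -2.1, -0.6, 0], [100, 2.3, -2.1, -0.6, 0], [100, 2.3, -2.1, -0.6, 0], [100, 2.3, -2.1, -0.6, 0], [100, 2.3, -2.1, -0.6, 0], [100, 2.3, -2.1, -0.6, 0], [100, 2.3, -2.1, -0.6, 0], [100, 2.3, -2.1, 0, 0], [100, 0, 0, 0, 0.1], [100, 0, 0, 0, 0.1], [100, 0, 0, 0, 0], [100, 0, 0, 0, 0]],
  ],
)

```text
t: 1.8
tcp_pos: [0.421, -0.2325, 0.3221]
ee_rot: [-0.0, 0.995, 0.099, -0.0]
wrist_force: [-0.5, 0.0, 0.3]
opening: 0.0856
grip_force: 0.0
```

```bash
python3 - <<'E'
from h import *
import pickle
o=manip.get_obs();w=vision.camera_model('wrist');im=vision.read_camera('wrist')[:,:,::-1]
cv2.imwrite('pics/w1.png',im);pickle.dump(w,open('w1.pkl','wb'))
print(o['t'],o['tcp_pos'],np.degrees(np.arctan2(*pose(o)[1].as_matrix()[[1,0],0])),o['joint_pos'],proj(w,np.array([.5,-.22,.135])))
E
```

```text
1.8 [ 0.42104536 -0.23251387  0.3220919 ] 11.36361153543876 [ 1.04872715  0.13591314 -0.65262887  1.86638623  0.08942224  1.16889485
 -1.00699833] [322.30403488 117.54538234]
```

View pics/w1.png

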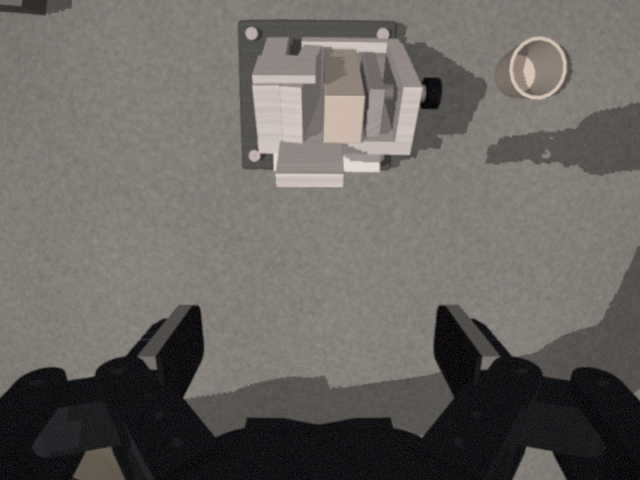

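The plate is nearly square to the image, with corners (238,21), (397,22) and (243,169). The specimen top spans (325–363, 95–141) and the slot lies just to its left. I'll enlarge that area.

```bash
python3 - <<'E'
import cv2
im=cv2.imread('pics/w1.png');cv2.imwrite('pics/w1c.png',cv2.resize(im[80:160,280:380],None,fx=7,fy=7,interpolation=cv2.INTER_CUBIC))
E
```

```text
(no output)
```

View pics/w1c.png

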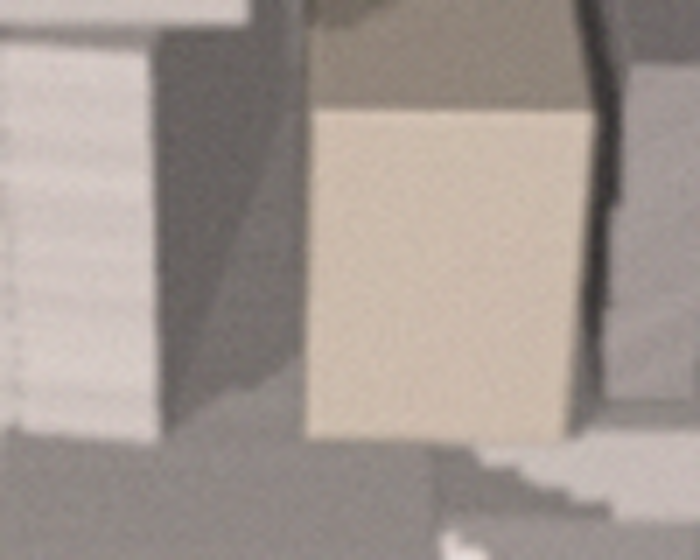

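The specimen top corners in the crop are near (307,438) and (567,438), and far (312,110) and (592,110). The wall's mouth edge runs from (160,438) to (150,48).

```bash
python3 - <<'E'
from h import *
import pickle
w=pickle.load(open('w1.pkl','rb'))
f=lambda u,v:(280+u/7-.43,80+v/7-.43)
nl=onz(w,f(307,438),.1235);nr=onz(w,f(567,438),.1235);fl=onz(w,f(312,110),.1435);fr=onz(w,f(592,110),.1435)
wn=onz(w,f(160,438),.126)
C=[onz(w,p,.02) for p in((238,21),(397,22),(243,169))]
d=C[0]-C[2];print('yaw plate',np.degrees(np.arctan2(d[1],d[0])));d=C[0]-C[1];print(np.degrees(np.arctan2(-d[0],d[1])),np.linalg.norm(d),'plate c',(C[1]+C[2])/2)
print('sizes',np.linalg.norm(nl-nr),np.linalg.norm(fl-fr),np.linalg.norm(fl-nl),np.linalg.norm(fr-nr))
d=nl-nr;print('yaw part',np.degrees(np.arctan2(-d[0],d[1])))
ps=np.radians(11.);ey=np.array([-np.sin(ps),np.cos(ps),0]);h=np.array([np.cos(ps),np.sin(ps),0])
ex=h*np.cos(np.pi/6)+np.array([0,0,.5]);ez=-h*.5+np.array([0,0,np.cos(np.pi/6)])
O=wn-10.*1e-3*ey+.023*ex-.003*ez   # wall top at z=3 -> y~11
print('O from wall',wn-.011*ey+.023*ex-.003*ez)
pt=(nl+nr+fl+fr)/4;print('part top',pt,'O est on x:',pt+.003*ex, 'y of nl, wall rel part', (wn-nl)@ey)
O=wn-.011*ey+.023*ex-.003*ez
for n,p in zip(('nl','nr','fl','fr'),(nl,nr,fl,fr)):print(n,[round(1e3*float((p-O)@e),1) for e in(ex,ey,ez)])
E
```

```text
yaw plate 11.081862045797282
10.96617976967458 0.15888079041288847 plate c [ 0.52352788 -0.21101161  0.02      ]
sizes 0.029670079564138602 0.02924819017185418 0.039482284984788105 0.039521622673350625
yaw part 11.48161946804325
O from wall [ 0.50191442 -0.21503573  0.13490192]
part top [ 0.50165228 -0.23585133  0.1335    ] O est on x: [ 0.50420262 -0.2353556   0.135     ] y of nl, wall rel part 0.016660104490342182
nl [-24.2, -5.7, 0.8]
nr [-24.0, -35.3, 0.7]
fl [15.3, -5.6, 1.1]
fr [15.5, -34.9, 1.0]
```

Call:
carry_out(
  motion=[
    [[100, 1.4, -2.7, 0.1, 0], [100, 1.4, -2.7, 0.1, 0], [100, 1.4, -2.7, 0.1, 0], [100, 1.4, -2.7, 0.1, 0], [100, 1.4, -2.7, 0.1, 0], [100, 1.4, -2.7, 0.1, 0], [100, 1.4, -2.7, 0.1, 0], [100, 1.4, -2.7, 0.1, 0], [100, 1.4, -2.7, 0.1, 0], [100, 1.4, -2.7, 0.1, 0], [100, 1.4, -2.7, 0.1, 0], [100, 1.4, -2.7, 0.1, 0], [100, 0, 0, 0, 0], [100, 0, 0, 0, 0]],
  ],
)

```text
t: 3.25
tcp_pos: [0.5228, 0.1182, 0.31]
ee_rot: [-0.0, 0.995, 0.099, -0.0]
wrist_force: [-0.3, -0.1, 0.2]
opening: 0.0858
grip_force: 0.0
```

```bash
python3 - <<'E'
from h import *
import pickle
o=manip.get_obs();w=vision.camera_model('wrist');im=vision.read_camera('wrist')[:,:,::-1]
cv2.imwrite('pics/w2.png',im);pickle.dump(w,open('w2.pkl','wb'))
u,v=proj(w,np.array([.6,.131,.08])).astype(int);print(o['tcp_pos'],u,v)
u0,v0=max(u-80,0),max(v-60,0);print(u0,v0)
c=cv2.convertScaleAbs(im[v0:v0+120,u0:u0+160],alpha=2);cv2.imwrite('pics/w2c.png',cv2.resize(c,None,fx=5,fy=5,interpolation=cv2.INTER_CUBIC))
E
```

```text
[0.52283019 0.11824768 0.30998542] 321 121
241 61
```

View pics/w2c.png

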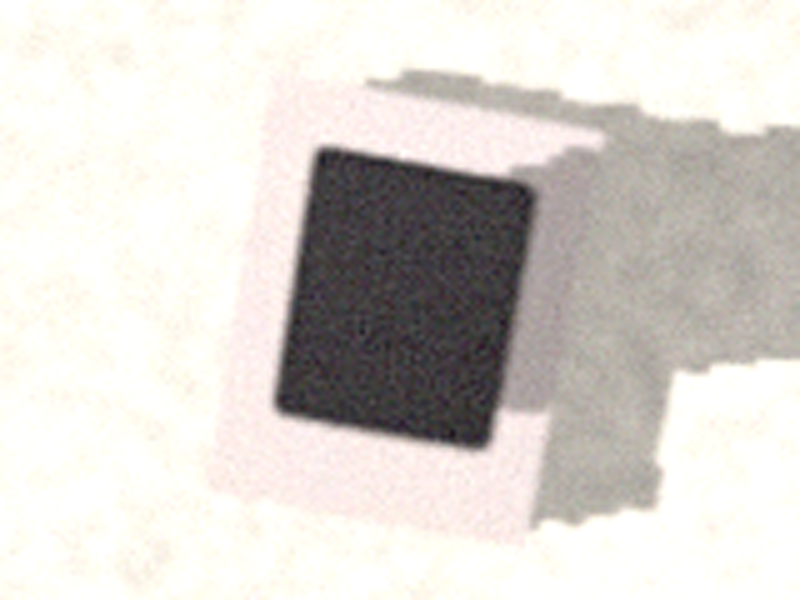

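The head top is a clean dark quad in the crop, with corners (318,150), (533,185), (490,447) and (278,408).

```bash
python3 - <<'E'
from h import *
import pickle
w=pickle.load(open('w2.pkl','rb'))
f=lambda u,v:(241+u/5-.4,61+v/5-.4)
P=[onz(w,f(*p),.128) for p in((318,150),(533,185),(490,447),(278,408))]
c=sum(P)/4;print('c',c,[round(1e3*np.linalg.norm(P[i]-P[(i+1)%4]),1) for i in range(4)])
dx=(P[0]+P[1]-P[2]-P[3]);dy=P[0]+P[3]-P[1]-P[2]
yaw=np.arctan2(dx[1],dx[0]);print('yaw',yaw,np.arctan2(-dy[0],dy[1]))
p,R=pose(manip.get_obs());y0=np.arctan2(R.as_matrix()[1,0],R.as_matrix()[0,0]);print('turn',y0-yaw)
g=np.array([c[0],c[1],.113]);Rn=Ro.from_euler('z',-(y0-yaw))*R
print('shift after turn cm',Rn.inv().apply(g-p)*100)
E
```

```text
c [0.59939111 0.13095546 0.128     ] [np.float64(32.1), np.float64(38.7), np.float64(32.7), np.float64(37.9)]
yaw 0.03679395089153274 0.031276029550247685
turn 0.15948773808095768
shift after turn cm [ 7.71343838 -1.11039692 19.68856483]
```

Call:
carry_out(
  motion=[
    [[100, 0, 0, 0, 0.08], [100, 0, 0, 0, 0.08], [100, 2.6, -0.4, 0, 0], [100, 2.6, -0.4, 0, 0], [100, 2.5, -0.3, 0, 0], [100, 0, 0, 3, 0], [100, 0, 0, 3, 0], [100, 0, 0, 3, 0], [100, 0, 0, 3, 0], [100, 0, 0, 3, 0], [100, 0, 0, 2.7, 0], [100, 0, 0, 2, 0], [100, 0, 0, 0, 0], [0, 0, 0, 0, 0], [0, 0, 0, 0, 0], [0, 0, 0, 0, 0], [0, 0, 0, 0, 0], [0, 0, 0, 0, 0], [0, 0, 0, 0, 0]],
  ],
)

```text
t: 5.2
tcp_pos: [0.6007, 0.132, 0.1148]
ee_rot: [-0.0, 1.0, 0.018, 0.001]
wrist_force: [0.4, -0.5, 7.3]
opening: 0.0333
grip_force: 60.4
```

Call:
carry_out(
  motion=[
    [[0, 0, 0, -1, 0], [0, 0, 0, -3, 0], [0, 0, 0, -4, 0], [0, 0, 0, -4, 0], [0, 0, 0, -4, 0], [0, 0, 0, -4, 0], [0, 0, 0, 0, -0.08], [0, 0, 0, 0, -0.08], [0, -1.3, 2.7, 0, 0], [0, -1.4, 2.7, 0, 0], [0, -1.4, 2.7, 0, 0], [0, -1.4, 2.7, 0, 0], [0, -1.4, 2.7, 0, 0], [0, -1.4, 2.7, 0, 0], [0, -1.4, 2.7, 0, 0], [0, -1.4, 2.7, 0, 0], [0, -1.4, 2.7, 0, 0], [0, -1.4, 2.7, 0, 0], [0, -1.4, 2.7, 0, 0], [0, -1.2, 2.3, 0, 0]],
  ],
)

```text
t: 7.2
tcp_pos: [0.4989, -0.2157, 0.3135]
ee_rot: [0.0, 0.995, 0.097, -0.0]
wrist_force: [-0.2, -0.9, -0.6]
opening: 0.0332
grip_force: 60.2
```

```bash
cat >> h.py <<'E'
O=np.array([.5025,-.2145,.135]);PS=np.radians(11.1)
H=np.array([np.cos(PS),np.sin(PS),0]);EY=np.array([-np.sin(PS),np.cos(PS),0])
def hyz():
    o=manip.get_obs();p,R=pose(o);d=p-O
    F=o['wrist_force']
    print('t',o['t'],'h,y,z mm',np.round(1e3*np.array([d@H,d@EY,d[2]]),1),'yaw',np.round(np.degrees(np.arctan2(R.as_matrix()[1,0],R.as_matrix()[0,0])),2),'F hyz',np.round([F@H,F@EY,F[2]],1),'open',o['opening'])
E
cat > look.py <<'E'
import sys,pickle
from h import *
n,cam,u,v,s=sys.argv[1],sys.argv[2],*map(int,sys.argv[3:6])
hyz();w=vision.camera_model(cam);im=vision.read_camera(cam)[:,:,::-1]
cv2.imwrite(f'pics/{n}_full.png',im);pickle.dump(w,open(n+'.pkl','wb'))
cv2.imwrite(f'pics/{n}.png',cv2.convertScaleAbs(cv2.resize(im[v:v+600//s,u:u+800//s],None,fx=s,fy=s,interpolation=cv2.INTER_CUBIC),alpha=1.5))
E
python3 -c "
from h import *
hyz()"
```

```text
t 7.2 h,y,z mm [ -3.8  -0.5 178.5] yaw 11.18 F hyz [-0.4 -0.8 -0.6] open 0.03324279712024657
```

Call:
carry_out(
  motion=[
    [[0, 0.1, -0.2, 0, 0], [0, 0, 0, 2, 0], [0, 0, 0, 2, 0], [0, 0, 0, 2, 0], [0, 0, 0, 1, 0], [0, 0, 0, 0, 0]],
  ],
)

```text
t: 7.8
tcp_pos: [0.4997, -0.2112, 0.2422]
ee_rot: [-0.001, 0.995, 0.098, -0.001]
wrist_force: [-0.3, 0.4, -1.5]
opening: 0.0335
grip_force: 60.3
```

```bash
python3 look.py w3 wrist 120 60 2
```

```text
t 7.8 h,y,z mm [ -2.1   3.8 107.2] yaw 11.28 F hyz [-0.3  0.4 -1.5] open 0.03346994727799522
```

View pics/w3.png

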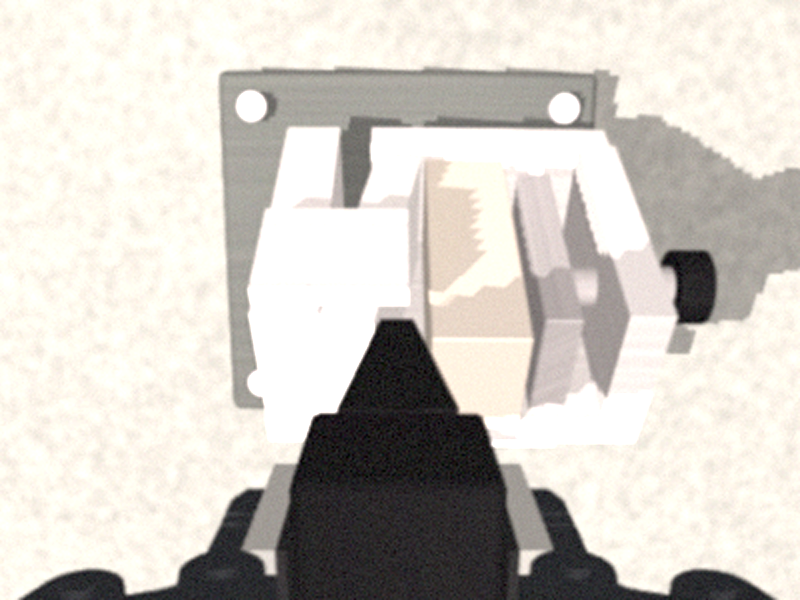

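The thin end appears at columns 377–413, row 320. The specimen's far-left top corner is at (432,337).

```bash
python3 - <<'E'
from h import *
import pickle
w=pickle.load(open('w3.pkl','rb'));f=lambda u,v:(120+u/2-.25,60+v/2-.25)
for n,uv,z in(('tipL',(377,320),.135),('tipR',(413,320),.135),('partfl',(432,337),.1435),('partfr',(532,337),.1435)):
    d=onz(w,f(*uv),z)-O;print(n,1e3*d@H,1e3*d@EY,1e3*d[2])
E
```

```text
tipL 15.482077025019633 9.832595022067055 0.0
tipR 15.512890902573396 -0.9653391390649317 0.0
partfl 12.340568115611473 -6.363891676617519 8.49999999999998
partfr 12.447837620067615 -35.50778050864309 8.49999999999998
```

Call:
carry_out(
  motion=[
    [[0, 0, 0.2, 0, 0], [0, 0, 0, 0.3, 0], [0, 0, 0, 0.3, 0], [0, 0, 0, 0, 0]],
  ],
)

```text
t: 8.25
tcp_pos: [0.5008, -0.2141, 0.2372]
ee_rot: [0.0, 0.995, 0.098, -0.0]
wrist_force: [-1.3, -0.8, -1.0]
opening: 0.0332
grip_force: 60.3
```

```bash
python3 -c "
from h import *
hyz()"
```

```text
t 8.25 h,y,z mm [ -1.6   0.7 102.2] yaw 11.21 F hyz [-1.4 -0.6 -1. ] open 0.03316516717329428
```

Call:
carry_out(
  motion=[
    [[0, 0, 0, 0.2, 0], [0, -0.2, 0, 0.1, 0], [0, -0.3, 0, 0, 0], [0, -0.3, 0, 0, 0], [0, -0.3, 0, 0.1, 0], [0, -0.3, 0, 0, 0], [0, -0.3, 0, 0.1, 0], [0, -0.3, 0, 0, 0], [0, 0, 0, 0, 0]],
  ],
)

```text
t: 9.15
tcp_pos: [0.4854, -0.2175, 0.2351]
ee_rot: [0.001, 0.995, 0.098, 0.005]
wrist_force: [5.2, 2.5, 6.0]
opening: 0.0331
grip_force: 61.6
```

```bash
python3 -c "
from h import *
hyz()"
```

```text
t 9.15 h,y,z mm [-17.3   0.3 100.1] yaw 11.27 F hyz [5.6 1.5 6. ] open 0.03307118594554497
```

Call:
carry_out(
  motion=[
    [[0, -0.2, 0, 0.1, 0], [0, -0.2, 0, 0.1, 0], [0, -0.2, 0, 0.1, 0], [0, -0.2, 0, 0.1, 0], [0, -0.2, 0, 0.1, 0], [0, -0.2, 0, 0.1, 0], [0, -0.2, 0, 0.1, 0], [0, -0.2, 0, 0.1, 0], [0, -0.2, 0, 0.1, 0], [0, 0, 0, 0, 0]],
  ],
)

```text
t: 10.15
tcp_pos: [0.4679, -0.2214, 0.2264]
ee_rot: [0.001, 0.995, 0.098, 0.005]
wrist_force: [6.2, 1.9, 9.5]
opening: 0.0333
grip_force: 63.8
```

```bash
python3 look.py w4 wrist 120 60 2
```

```text
t 10.15 h,y,z mm [-35.2  -0.1  91.4] yaw 11.28 F hyz [6.4 0.7 9.5] open 0.03333668013559729
```

View pics/w4.png

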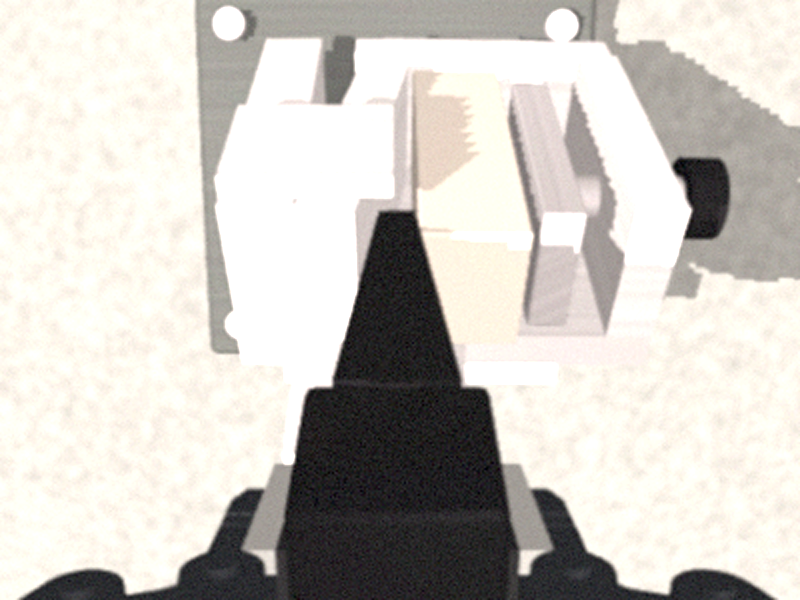

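The tip (378–414, row 211) sits in the slot between the wall edge (357) and the specimen (415), and the wedge has pivoted in the grip. I'll tilt a bit more, nudge +y, then loosen the grip slightly.

Call:
carry_out(
  motion=[
    [[0, -0.2, -0.1, 0.1, 0], [0, -0.2, 0, 0.2, 0], [0, -0.1, 0, 0.1, 0], [0, 0, 0, 0, 0], [43, 0, 0, 0, 0], [43, 0, 0, 0, 0], [43, 0, 0, 0, 0], [43, 0, 0, 0, 0], [43, 0, 0, 0, 0]],
  ],
)

```text
t: 11.1
tcp_pos: [0.4582, -0.2215, 0.219]
ee_rot: [-0.0, 0.995, 0.098, -0.0]
wrist_force: [0.1, 0.3, 0.6]
opening: 0.0367
grip_force: 0.0
```

```bash
python3 look.py w5 wrist 120 60 2
```

```text
t 11.1 h,y,z mm [-44.9   1.6  84. ] yaw 11.21 F hyz [0.2 0.3 0.6] open 0.036731437520278534
```

View pics/w5.png

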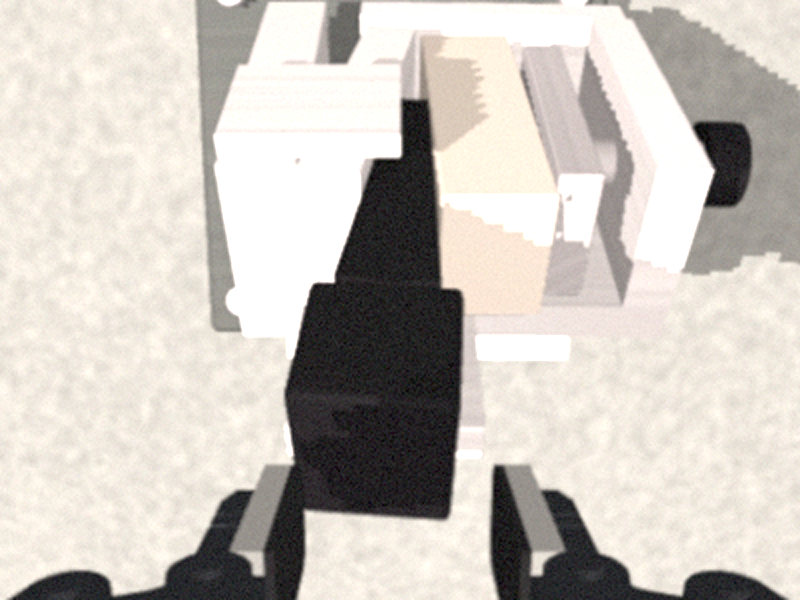

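The wedge has slid into the slot and leans on the bed, clear of the fingers. Its head top has corners (291,397), (462,402), (448,518) and (300,512).

```bash
cat > head.py <<'E'
from h import *
EX=H*np.cos(np.pi/6)+np.array([0,0,.5]);EZ=-H*.5+np.array([0,0,np.cos(np.pi/6)])
def head(w,f,FL,FR,NR,NL):
    out=[]
    for uv,x in((FL,.017),(FR,.017),(NR,-.023),(NL,-.023)):
        X=onplane(w,f(*uv),O+x*EX,EX);d=X-O;out.append(d);print('hold y,z mm',np.round([1e3*d@EY,1e3*d@EZ],1))
    c=sum(out)/4;print('head centre h,y,z',np.round(1e3*np.array([c@H,c@EY,c[2]]),1),'hold z',1e3*c@EZ)
E
python3 - <<'E'
from head import *
import pickle
head(pickle.load(open('w5.pkl','rb')),lambda u,v:(120+u/2-.25,60+v/2-.25),(291,397),(462,402),(448,518),(300,512))
E
```

```text
hold y,z mm [20.9 71.7]
hold y,z mm [-10.4  72.9]
hold y,z mm [-9.8 71.5]
hold y,z mm [23. 70.]
head centre h,y,z [-38.3   5.9  60.4] hold z 71.49704891131395
```

Call:
carry_out(
  motion=[
    [[43, 0, 0, -1, 0], [43, 0, 0, -2, 0], [43, 0, 0, -2, 0], [0, -0.5, -0.4, 0, 0], [0, 0, 0, 0, 0], [0, 0, 0, 0, 0], [0, 0, 0, 0, 0], [0, 0, 0, 1, 0], [0, 0, 0, 1, 0], [0, 0, 0, 1, 0], [0, 0, 0, 0, 0]],
  ],
)

```text
t: 12.25
tcp_pos: [0.4516, -0.218, 0.2371]
ee_rot: [-0.001, 0.995, 0.098, -0.001]
wrist_force: [-0.8, 1.2, 0.6]
opening: -0.0004
grip_force: 0.0
```

```bash
python3 -c "
from h import *
hyz()"
```

```text
t 12.25 h,y,z mm [-50.6   6.4 102.1] yaw 11.23 F hyz [-0.5  1.3  0.6] open -0.0003933612640184096
```

Call:
carry_out(
  motion=[
    [[0, 0, 0, 0.6, 0], [0, 0, 0, 0.6, 0], [0, 0, 0, 0.3, 0], [0, 0, 0, 0.2, 0], [0, 0, 0, 0, 0]],
  ],
)

```text
t: 12.75
tcp_pos: [0.4528, -0.2185, 0.2222]
ee_rot: [-0.0, 0.995, 0.098, -0.0]
wrist_force: [0.9, 0.6, -0.5]
opening: -0.0001
grip_force: 0.0
```

Call:
carry_out(
  motion=[
    [[0, 0.05, 0, 0.1, 0], [0, 0.05, 0, 0.1, 0], [0, 0.05, 0, 0.1, 0], [0, 0, 0, 0, 0]],
  ],
)

```text
t: 13.15
tcp_pos: [0.4544, -0.2182, 0.2193]
ee_rot: [-0.0, 0.995, 0.098, 0.0]
wrist_force: [0.1, 0.4, 0.6]
opening: -0.0007
grip_force: 0.0
```

Call:
carry_out(
  motion=[
    [[0, 0.05, 0, 0.1, 0], [0, 0.05, 0, 0.1, 0], [0, 0.05, 0, 0.1, 0], [0, 0, 0, 0, 0]],
  ],
)

```text
t: 13.55
tcp_pos: [0.4558, -0.2179, 0.2161]
ee_rot: [-0.0, 0.995, 0.098, -0.0]
wrist_force: [-0.2, 0.6, 0.5]
opening: -0.0
grip_force: 0.0
```

Call:
carry_out(
  motion=[
    [[0, 0.05, 0, 0.1, 0], [0, 0.05, 0, 0.1, 0], [0, 0.05, 0, 0.1, 0], [0, 0, 0, 0, 0]],
  ],
)

```text
t: 13.95
tcp_pos: [0.4573, -0.2177, 0.2133]
ee_rot: [0.0, 0.995, 0.098, -0.0]
wrist_force: [-1.0, -0.7, 1.2]
opening: -0.0
grip_force: 0.8
```

Call:
carry_out(
  motion=[
    [[0, 0.05, 0, 0.1, 0], [0, 0.05, 0, 0.1, 0], [0, 0.05, 0, 0.1, 0], [0, 0, 0, 0, 0]],
  ],
)

```text
t: 14.35
tcp_pos: [0.4588, -0.2178, 0.2107]
ee_rot: [0.0, 0.995, 0.098, -0.0]
wrist_force: [-2.4, -0.5, 4.7]
opening: -0.0002
grip_force: 3.1
```

Call:
carry_out(
  motion=[
    [[0, 0.05, 0, 0.1, 0], [0, 0.05, 0, 0.1, 0], [0, 0.05, 0, 0.1, 0], [0, 0, 0, 0, 0]],
  ],
)

```text
t: 14.75
tcp_pos: [0.4605, -0.2176, 0.2079]
ee_rot: [0.001, 0.995, 0.098, 0.0]
wrist_force: [-2.5, -0.6, 6.0]
opening: -0.0
grip_force: 3.3
```

Driving against friction at about 6 N, so the specimen is being pushed over. I'll carry on.

Call:
carry_out(
  motion=[
    [[0, 0.05, 0, 0.1, 0], [0, 0.05, 0, 0.1, 0], [0, 0.05, 0, 0.1, 0], [0, 0.05, 0, 0.1, 0], [0, 0, 0, 0, 0]],
  ],
)

```text
t: 15.25
tcp_pos: [0.4619, -0.2177, 0.2056]
ee_rot: [0.001, 0.995, 0.097, -0.001]
wrist_force: [-9.9, 0.5, 24.2]
opening: -0.0001
grip_force: 13.0
```

Call:
carry_out(
  motion=[
    [[0, 0, 0, 0, 0], [0, 0, 0, 0, 0], [0, 0, 0, 0, 0]],
  ],
)

```text
t: 15.55
tcp_pos: [0.4619, -0.2177, 0.2056]
ee_rot: [0.001, 0.995, 0.097, -0.001]
wrist_force: [-9.4, 0.2, 23.8]
opening: -0.0002
grip_force: 12.9
```

```bash
python3 -c "
from h import *
hyz()"
```

```text
t 15.55 h,y,z mm [-40.5   4.7  70.6] yaw 11.17 F hyz [-9.2  2.  23.8] open -0.00015836632859630425
```

Call:
carry_out(
  motion=[
    [[0, -0.2, 0, -0.4, 0], [0, -0.5, 0, -1, 0], [0, -0.5, 0, -1, 0], [0, 0, 0, -2, 0], [0, 0, 0, -2, 0], [0, 0, 0, -1, 0], [0, 0, 0, 0, 0]],
  ],
)

```text
t: 16.25
tcp_pos: [0.4512, -0.2195, 0.2789]
ee_rot: [0.001, 0.995, 0.098, 0.001]
wrist_force: [0.7, 0.3, 0.4]
opening: 0.0001
grip_force: 0.0
```

```bash
python3 look.py w6 wrist 220 60 4
```

```text
t 16.25 h,y,z mm [-51.3   5.  143.9] yaw 11.2 F hyz [0.7 0.1 0.4] open 8.456125063859391e-05
```

View pics/w6.png

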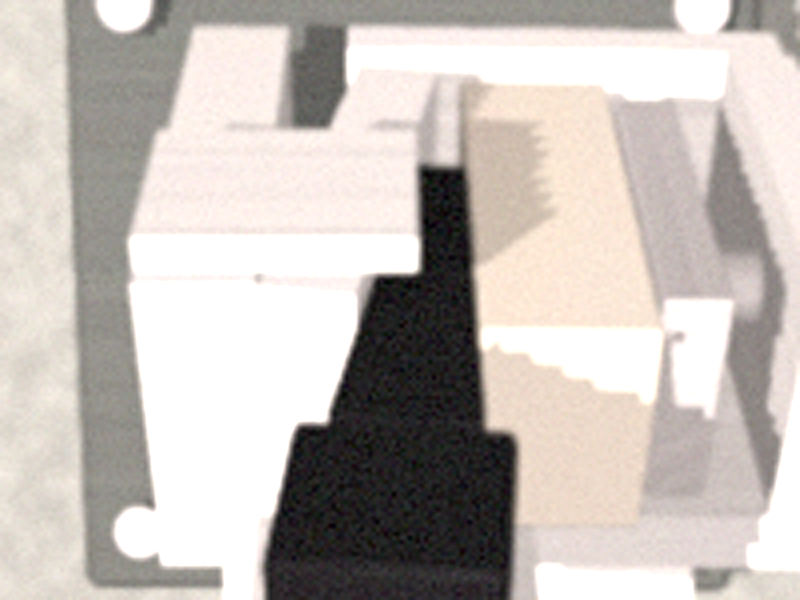

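The wedge is deep in the slot, flush between wall and specimen. The specimen's far top edge runs from (482,327) to (662,327), right up against the stop jaw at about (668,300). I'll check numerically that the specimen moved.

```bash
python3 - <<'E'
from head import *
import pickle
w=pickle.load(open('w6.pkl','rb'));f=lambda u,v:(220+u/4-.4,60+v/4-.4)
for uv in((482,327),(662,327)):
    d=onz(w,f(*uv),.1435)-O;print('part far',1e3*d@EY, 1e3*d@EX)
for uv in((268,563),(512,570)):
    d=onplane(w,f(*uv),O+.017*EX,EX)-O;print('head y,z',1e3*d@EY,1e3*d@EZ)
im=cv2.imread('pics/w6_full.png')
print(im[150,320:400].max(1))
E
```

```text
part far -9.495318502553724 14.807484957018689
part far -38.486277359227074 14.962356244789296
head y,z 21.196444686773308 63.623165132077325
head y,z -10.678722422305905 65.02552248997628
[ 17  25  23  25  23  24  25  13  22  21  23  17  23  19  27  20  15  24
  31  50 108 150 159 161 157 155 158 155 156 160 160 157 162 180 199 207
 210 212 211 219 221 225 230 231 230 229 231 228 229 227 228 229 228 230
 231 229 229 228 229 228 229 229 231 227 197 148 123 136 169 186 190 186
 192 191 194 192 189 190 189 186]
```

Call:
carry_out(
  motion=[
    [[0, 0, 0, 2, 0], [0, 0, 0, 2, 0], [0, 0, 0, 1, 0], [0, 0.5, 0, 1, 0], [0, 0.4, 0, 0.8, 0], [0, 0.2, 0, 0.3, 0], [0, 0, 0, 0, 0]],
  ],
)

```text
t: 17.0
tcp_pos: [0.4612, -0.2167, 0.2062]
ee_rot: [-0.0, 0.995, 0.098, -0.001]
wrist_force: [-1.7, -0.5, 0.3]
opening: -0.0004
grip_force: 0.7
```

Call:
carry_out(
  motion=[
    [[0, 0.05, 0, 0.1, 0], [0, 0.05, 0, 0.1, 0], [0, 0, 0, 0, 0], [0, 0, 0, 0, 0]],
  ],
)

```text
t: 17.4
tcp_pos: [0.4615, -0.2167, 0.2056]
ee_rot: [0.001, 0.995, 0.098, -0.001]
wrist_force: [-8.8, 2.9, 13.8]
opening: 0.0
grip_force: 8.1
```

Call:
carry_out(
  motion=[
    [[0, 0.03, 0, 0.07, 0], [0, 0, 0, 0, 0], [0, 0, 0, 0, 0]],
  ],
)

```text
t: 17.7
tcp_pos: [0.4616, -0.2167, 0.2055]
ee_rot: [0.001, 0.995, 0.098, -0.001]
wrist_force: [-10.9, 2.2, 20.1]
opening: 0.0002
grip_force: 11.3
```

Pressed to about 23 N and the wedge stayed at the same depth, so it's locked. I'll back off and hand in.

Call:
carry_out(
  motion=[
    [[0, -0.2, 0, -0.4, 0], [0, -0.5, 0, -1, 0], [0, -0.5, 0, -1, 0], [0, 0, 0, -2, 0], [0, 0, 0, -2, 0], [0, 0, 0, -2, 0], [0, 0, 0, 0, 0], [0, 0, 0, 0, 0]],
  ],
)

```text
t: 18.5
tcp_pos: [0.4508, -0.2193, 0.2882]
ee_rot: [0.001, 0.995, 0.098, 0.0]
wrist_force: [0.0, -0.1, -0.3]
opening: -0.0001
grip_force: 0.0
```

```bash
python3 -c "
from h import *
hyz()
from plant import finish_job
print(finish_job())"
```

```text
t 18.5 h,y,z mm [-51.7   5.2 153.2] yaw 11.19 F hyz [ 0.  -0.1 -0.3] open -0.00010529383928183835
the job is handed in; nothing more can be done
None
```

The wedge was started in the slot, released, and pressed in with up to about 26 N until it went no further; a second press of about 23 N didn't move it, and the job was handed in at 18.5 s with the arm clear (no verdict was returned, and the clamping force was not measured).

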